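# Batch the mould wedges with the tip skip and log the dump

## Robot

A 7-joint arm with a two-finger parallel gripper is mounted at the origin on a cart in front of the work surface, level with it; the furniture and walls round the work are solid. World frame = base frame: x ahead of the robot, y to its left, z up, the work surface at z = 0. Lengths are in m, angles in rad, forces in N, time in s.
With the tool pointing down it reaches from about 0.425 to 1.025 m from the base axis. Payload 9.4 kg.
Tool frame: the origin (TCP) lies between the finger pads; the fingertips stand 11 mm ahead of it and the grasp point (between the pads) lies 8 mm behind it (tcp_to_tips is the distance from the TCP to the fingertips, in m); z points along the fingers, y is the line along which they close (so a half turn about z gives the same grasp; the last joint's range is limited). The gripper opens to 93 mm and grips with 3 to 60 N. Pads are 15 mm wide; open, the fingers measure 128 mm over their backs; the gripper's body (75 mm by 188 mm) begins 65 mm behind the grasp point.
Start: joints at [-1.389, 0.599, -0.003, 1.599, 0.002, 0.943, -0.08], TCP at [0.186, 0.701, 0.23] pointing down, gripper open.
Joint ranges: [-2.57, 2.57], [-0.35, 1.97], [-1.29, 1.29], [0.11, 2.56], [-1.05, 4.19], [0.11, 1.86], [-2.63, 2.63]. Speed limits (rad/s): [2.22, 2.22, 3.01, 3.01, 3.14, 3.14, 3.14].

## Interface

Orientations are given as [roll, pitch, yaw] about the fixed x, y, z axes, in that order (R = Rz(yaw) Ry(pitch) Rx(roll)).
In Python, from bench import get_state, camera, job_done, tcp_to_tips gives the robot as it stands.
- The arm moves only by the tool jog_arm, never from a script. Its arguments are lists of equal length, an entry for each row: "dr": the turn, a rotation vector about the world's x, y, z in rad, a list of three; "travel": the shift along the world's x, y, z in mm, a list of three; "gripper": the opening, from 0 (shut) to 1 (fully open). In form: {"dr": [[rx, ry, rz], ...], "travel": [[tx, ty, tz], ...], "gripper": [gripper, ...]}. A call has 1 to 12 rows; each row is the pose to reach, as a shift and turn from the pose commanded when the call began; what a row does not reach only later rows make up. A row lasts 1/12 s, in which the tool goes at most 41.7 mm and 7.16 degrees, less where a joint would pass 70% of its speed; a pose out of reach is approached as far as the arm can. A call with a gripper value outside its range is refused whole. The fingers move at their own pace and stop on an object; "newtons" is the grip in N (left out, the last holds). Time passes only in rows, so rows that repeat a pose let the fingers close. It gives the time, the measured TCP pose, the force, the opening and the grip force at its end, in the units of the state.
- get_state(): the state, without advancing time (a new reading comes with each control period).
- camera(name): name is "side" or "top" or "wrist"; returns a dict with "image" (480x640x3 uint8, red, green, blue), "mtx" (3x3 intrinsics, pixels), "R" (3x3) and "t" (3): a world point X has camera coordinates R X + t. Camera axes: x right, y down, z forward; pixel columns grow to the right and rows downward; lengths in m; the calibration is good to about 2 mm. The wrist camera is an equidistant fisheye: a pixel r from the principal point sees the ray r / f radians off the axis. A picture is of the moment at which its call begins. There is no depth.
- job_done(): hands the job in; it is judged then, once.
The state is a dict: "time_s": time; "joints": joint angles; "joint_vel": joint speeds; "joint_torque": joint torques, N m; "tcp_pos": TCP position; "tool_rot": TCP orientation; "force": force on the tool from outside, world axes, zero at the start; "ft_torque": the same for the moment, N m; "gripper_width": finger opening in m; "grip_force": force on a finger pad.
Only numpy, scipy, OpenCV 4.12 (cv2) and the standard library are available. Lean on these libraries where they do the work, as an engineer would, in place of code of your own. Each camera call takes 0.05 s, during which the arm holds its last target. There are 200 camera calls.

## Task

Load the loose beech mould wedges into the counterweighted tip skip until their weight trips it and it dumps the batch into the box; do not push it over yourself. Then swing the skip back upright so that it stays, and after that log the batch: press the tally counter's button fully home with the counter backed up against the bench stop. Any wedges left over go into the upright skip, as the start of the next batch, so that in the end every wedge is in the box or in the skip and none lies on the bench.

Things in the scene. Friction and masses are not known exactly. Their poses are not given: they have to be found in the camera images.
- stand: Fixed plywood stand of the tip skip. Origin on the bench straight under the pivot axis; +x is the side to which the skip tips, y runs along the pivot axis, z up. Base plate 12 mm thick behind the pivot (x -120 to -5 mm, 286 mm wide) and two 240 mm high posts (44 x 12 mm) at y = +-132 mm that carry the skip between them.
- skip_pivot (a point): Centre of the skip's pivot axis, 220 mm above the bench, midway between the posts; does not turn with the skip. Behaviour: two wedges in the trough do not tip it, the third does: it rolls over by itself in 1 to 2 s (damped pivot), drops them in front and stays tipped. Its balance point is near 0.45 rad: turned back to less it falls upright by itself (about 1 s), let go before that it rolls over again.
- skip (a joint): Angle of the tip skip, rad: 0 = upright on its stop, mouth up; 1.7 = tipped right over to the stand's +x, mouth down. The skip is an aluminium trough between the posts, with counterweights behind the pivot that hold it upright (about 0.12 N m when empty). Turning it back takes about 3 N at the handle.
- skip_load (a point): Centre of the skip's inner floor, turning with the skip; when upright 80 mm in front of the pivot axis (stand +x) and 10 mm above it, 230 mm above the bench. x to the front wall, y along the trough (216 mm inside), z to the mouth. Floor 50 mm wide; back wall leans out 25 deg, front wall 40 deg; rim 45 mm above the floor, mouth 109 mm wide.
- skip_handle (a point): Middle of the skip's handle, a round steel bar 12 mm thick and 219 mm long parallel to the pivot axis, free all round over its middle 190 mm. It turns with the skip, 92 mm from the pivot axis: when upright 70 mm behind it and 60 mm above it, when tipped over 69 mm in front and 62 mm above; between these it passes over the top (312 mm above the bench).
- box: Fixed open wooden box on the bench in front of the stand, under the tipping skip, 245 x 250 mm, 60 mm high, walls 8 mm. Origin at the centre of its underside, x away from the stand.
- counter: Loose tally counter: a grey box 110 x 56 mm, 46 mm high, 0.3 kg, black window with four white figures on top. Origin at the centre of its underside; its push button is on the end facing its own -x, its plain back end faces +x (55 mm from the origin). z up.
- counter_button_top (a point): Centre of the outer face of the counter's push button, 24 mm above the counter's underside; moves with the button.
- counter_button (a joint): How far the counter's spring button is pushed in, m: 0 = out, 0.008 = fully home; travel is along the counter's +x. Fully home takes about 6 N, but unbraced the counter slides away on the bench at 2 to 3 N. It springs back out when let go. Round cap, 28 mm across.
- stop: Fixed wooden bench stop: an upright board 160 mm wide (y), 50 mm high, 26 mm thick (x), with a low foot behind it. Origin under the centre of the upright board; its working face looks to its own -x, 13 mm from the origin.
- stop_face (a point): Foot of the stop's working face, at its middle; axes as the stop's (x points into the stop).
- wedge0: Loose beech mould wedge, 95 mm long (its y), 34 mm wide (its x), 22 mm high at its thick +y end and tapering to almost nothing at -y, 0.06 kg, heaviest 11 mm to +y of the middle; may be absent. Origin at the centre of its underside.
- wedge1: Loose beech mould wedge, 95 mm long (its y), 34 mm wide (its x), 22 mm high at its thick +y end and tapering to almost nothing at -y, 0.06 kg, heaviest 11 mm to +y of the middle; may be absent. Origin at the centre of its underside.
- wedge2: Loose beech mould wedge, 95 mm long (its y), 34 mm wide (its x), 22 mm high at its thick +y end and tapering to almost nothing at -y, 0.06 kg, heaviest 11 mm to +y of the middle; may be absent. Origin at the centre of its underside.
- wedge3: Loose beech mould wedge, 95 mm long (its y), 34 mm wide (its x), 22 mm high at its thick +y end and tapering to almost nothing at -y, 0.06 kg, heaviest 11 mm to +y of the middle; may be absent. Origin at the centre of its underside.
- wedge4: Loose beech mould wedge, 95 mm long (its y), 34 mm wide (its x), 22 mm high at its thick +y end and tapering to almost nothing at -y, 0.06 kg, heaviest 11 mm to +y of the middle; may be absent. Origin at the centre of its underside.
There are look-alikes about, which are no part of the job. What is shaped like the wedge4 but red is not meant.

How it is judged:
By the outcome, as a careful person would: the job done as asked, in the order asked, and still so for the second after the job is handed in, with the robot touching nothing.
Of wedge0, wedge1, wedge2, wedge3, wedge4 only 3 to 5 are there at a start; the rules pass over those that are not, and their reading is None.
At some moment in a run one of counter may be knocked a few centimetres aside while the robot is not near it.
Once in a run the grip may slacken for a moment while it holds something.
It also fails if it takes over 210 s, if anything falls off the work surface, if the arm or the gripper's body presses on something with over 40 N, if the wrist force passes 120 N, or if a joint passes its speed limit or range.

## Working session

There is one attempt and no reset: what is moved stays moved. The work goes in short steps, Python scripts to look and compute and a tool call to move; the robot and the scene stay as the last step left them, time stands still between calls to the robot, and variables do not carry over. Pictures are saved under pics/ and viewed, at most 14 in all, crops included, and the job is handed in when it is done.

Besides the shell and the picture viewer there is one more tool, called after "Call:" by a JSON object that holds its "fn" and its "kwargs", one argument or row to a line. jog_arm: Moves the arm, as the interface text tells. Its arguments: {"type":"object","properties":{"dr":{"type":"array"},"travel":{"type":"array"},"gripper":{"type":"array"},"newtons":{"type":"number"}},"required":["dr","travel","gripper"]}

```bash
ls; mkdir -p pics
cat > h.py <<'E'
import numpy as np, cv2
from bench import get_state, camera
def snap(n,f):
    c=camera(n); cv2.imwrite('pics/'+f+'.png',c['image'][:,:,::-1]); np.savez('pics/'+f+'.npz',**c); return c
def load(f): return dict(np.load('pics/'+f+'.npz'))
def ray(c,u,v,fish=False):
    K=c['mtx']; x=(u-K[0,2])/K[0,0]; y=(v-K[1,2])/K[1,1]
    if fish:
        r=np.hypot(x,y); s=np.sin(r)/r if r>1e-9 else 1; d=np.array([x*s,y*s,np.cos(r)])
    else: d=np.array([x,y,1.])
    return -c['R'].T@c['t'], c['R'].T@d
def onz(c,u,v,z,fish=False):
    o,d=ray(c,u,v,fish); return o+d*(z-o[2])/d[2]
def proj(c,X):
    p=c['R']@np.array(X,float)+c['t']; q=c['mtx']@p; return q[:2]/q[2]
E
python3 - <<'E'
from h import *
for n in('top','side','wrist'):
    c=snap(n,n+'0'); print(n,c['mtx'].round(1).tolist(),(-c['R'].T@c['t']).round(3),c['R'].round(2).tolist())
print(get_state())
E
```

```text
pics
top [[548.7, 0.0, 312.9], [0.0, 548.7, 236.9], [0.0, 0.0, 1.0]] [ 0.312 -0.091  1.58 ] [[0.02, -1.0, -0.01], [-0.99, -0.01, -0.14], [0.14, 0.01, -0.99]]
side [[460.8, 0.0, 323.7], [0.0, 460.8, 239.0], [0.0, 0.0, 1.0]] [ 1.685 -0.407  0.828] [[0.29, 0.96, -0.01], [0.43, -0.14, -0.89], [-0.85, 0.25, -0.46]]
wrist [[371.6, 0.0, 326.0], [0.0, 371.6, 240.0], [0.0, 0.0, 1.0]] [0.108 0.722 0.384] [[0.26, 0.97, -0.0], [0.93, -0.24, 0.29], [0.28, -0.08, -0.96]]
{'time_s': 0.15, 'joints': array([-1.38868698,  0.59994589, -0.00249785,  1.59990774,  0.00180216,
        0.94285051, -0.07981453]), 'joint_vel': array([ 0.00112186, -0.00319553, -0.00155579, -0.00268194, -0.00027829,
       -0.00120616, -0.0009863 ]), 'joint_torque': array([ 3.16156613e-03, -7.65588498e+01,  1.49930231e+00, -2.52565241e+01,
       -5.22547890e-02,  1.48044265e-02,  1.21862749e-04]), 'tcp_pos': array([0.18550054, 0.70053899, 0.22896941]), 'tool_rot': array([-3.14049061e+00,  1.35216761e-04,  2.88279082e+00]), 'force': array([-0.10164387,  0.3344412 ,  0.9436989 ]), 'ft_torque': array([-0.02136015,  0.01100744, -0.01666961]), 'grip_force': 0.0, 'gripper_width': 0.09313306873567981}
```

View pics/top0.png

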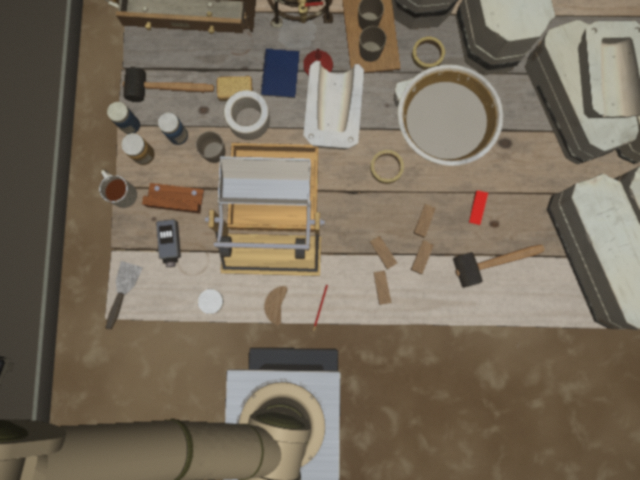

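View pics/side0.png

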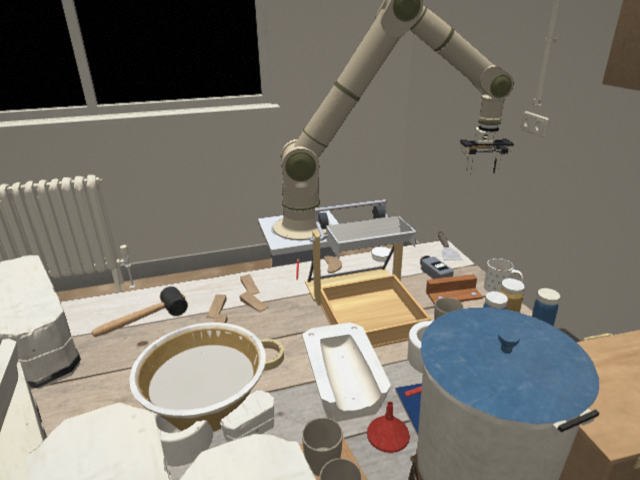

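The top view shows four beech wedges at (425,220), (384,252), (422,257) and (382,288). There's a red look-alike at (479,207). The skip is at (268,210), the counter at (168,240) with the stop at (173,197), and the box is under the skip's front. Other things that could be taken for a wedge are the sponge (235,87), the mallet handles (510,257) and (178,87), the brown crescent (277,303) and the red stick (320,305). I'm choosing the four brown wedges.

Run:
```python
from h import *
c=load('top0'); im=cv2.imread('pics/top0.png')
a=cv2.resize(im[185:310,355:495],None,fx=4,fy=4,interpolation=cv2.INTER_CUBIC)
b=cv2.resize(im[180:275,135:215],None,fx=4,fy=4,interpolation=cv2.INTER_CUBIC)
cv=np.zeros((500,560+0,3),np.uint8); cv[:]=a
H=np.zeros((500,240,3),np.uint8);bb=cv2.resize(b,(240,285));H[:285]=bb
cv2.imwrite('pics/crop1.png',np.hstack([cv,H]))
hsv=cv2.cvtColor(im,cv2.COLOR_BGR2HSV)
for p in [(425,220),(384,252),(422,257),(382,288),(479,207),(400,270),(440,235),(440,290)]: print(p,hsv[p[1],p[0]])
```

```text
(425, 220) [ 16  97 131]
(384, 252) [ 16  95 131]
(422, 257) [ 15  95 132]
(382, 288) [ 16  92 133]
(479, 207) [  1 205 199]
(400, 270) [ 16  32 178]
(440, 235) [ 16  57 139]
(440, 290) [ 18  33 169]
```

View pics/crop1.png

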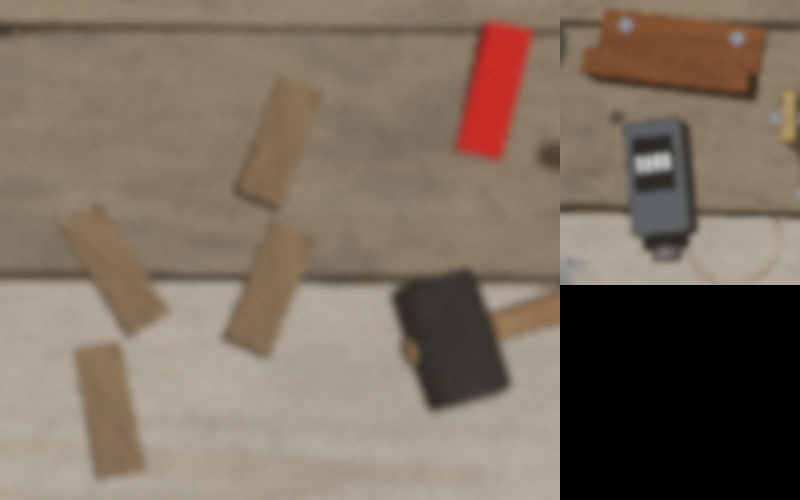

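```bash
cat >> h.py <<'E'
def wedges(c,z=0.008,smin=76):
    im=cv2.cvtColor(c['image'],cv2.COLOR_RGB2HSV)
    m=((im[...,0]>10)&(im[...,0]<21)&(im[...,1]>smin)&(im[...,1]<125)&(im[...,2]>95)&(im[...,2]<165)).astype(np.uint8)
    m=cv2.morphologyEx(m,cv2.MORPH_OPEN,np.ones((3,3)))
    out=[]
    for k in cv2.findContours(m,cv2.RETR_EXTERNAL,cv2.CHAIN_APPROX_NONE)[0]:
        if cv2.contourArea(k)<150: continue
        P=np.array([onz(c,*p[0],z)[:2] for p in k],np.float32)
        (cx,cy),(w,h),a=cv2.minAreaRect(P); a=np.radians(a)
        if w>h: L,W,yaw=w,h,a
        else: L,W,yaw=h,w,a+np.pi/2
        out.append((cx,cy,L,W,(yaw+np.pi/2)%np.pi-np.pi/2, k.mean((0,1))))
    return out
E
python3 - <<'E'
from h import *
c=load('top0')
for w in wedges(c): 
    if .07<w[2]<.12 and w[3]<.06: print(np.round(w[:5],3),w[5].round())
im=cv2.imread('pics/top0.png'); a=cv2.resize(im[140:280,195:335],None,fx=4,fy=4,interpolation=cv2.INTER_CUBIC)
s=cv2.imread('pics/side0.png'); b=cv2.resize(s[190:350,290:440],(240,256))
cv2.imwrite('pics/crop2.png',np.hstack([a,np.vstack([b,b*0,b*0])[:560]]))
E
```

```text
[ 0.388 -0.275  0.089  0.03   0.186] [382. 287.]
[ 0.479 -0.392  0.093  0.036 -0.342] [422. 256.]
[ 0.49  -0.278  0.093  0.036  0.586] [383. 252.]
[ 0.584 -0.399  0.096  0.038 -0.361] [424. 220.]
```

View pics/crop2.png

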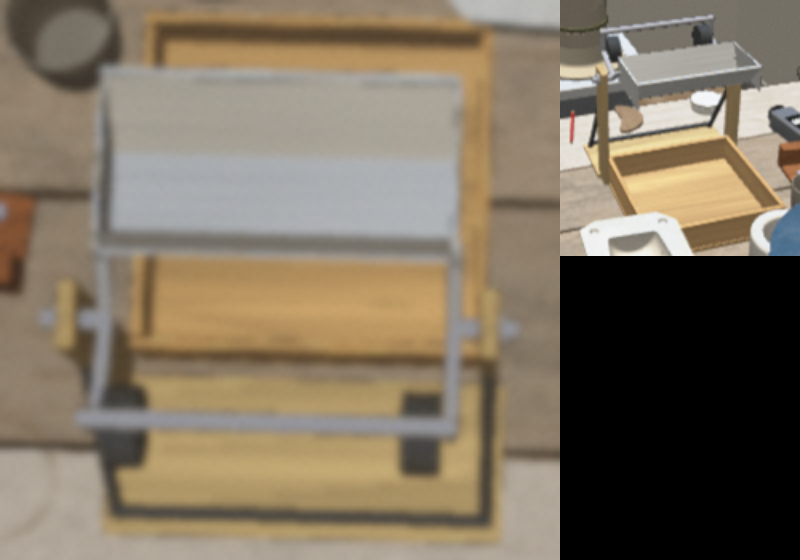

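Run:
```python
from h import *
c=load('top0')
f=lambda x,y,z:onz(c,195+x/4,140+y/4,z).round(4)
L,R=f(67,314,.24),f(490,324,.24); print('posts',L,R,np.linalg.norm(L-R)); d=L-R; yaw=np.arctan2(d[1],d[0])-np.pi/2; o=(L+R)/2
print('yaw',yaw,o)
h1,h2=f(78,417,.28),f(455,428,.28); hm=(h1+h2)/2;print('handle',h1,h2,hm,np.linalg.norm(h1-h2))
cr,s=np.cos(yaw),np.sin(yaw); Rz=np.array([[cr,-s],[s,cr]])
print('handle in stand',Rz.T@(hm-o)[:2])
fl=[f(*p,.23) for p in[(108,155),(455,158),(455,235),(108,233)]]; fm=np.mean(fl,0); print('floor', fm, Rz.T@(fm-o)[:2], [ (Rz.T@(q-o)[:2]).round(3) for q in fl])
rim=[f(*p,.275) for p in[(103,70),(460,75),(460,248),(97,248)]]; print('rim',[ (Rz.T@(q-o)[:2]).round(3) for q in rim])
box=[f(*p,.06) for p in[(147,15),(493,28)]];print('box far',box,[ (Rz.T@(q-o)[:2]).round(3) for q in box])
# counter & stop
g=lambda x,y,z:onz(c,135+x/3,180+y/3,z).round(4)
# crop shown at scale 3 (240/80), offset 560
for n,p,z in[('c tl',(65,122),.046),('c tr',(120,120),.046),('c br',(132,232),.046),('c bl',(77,236),.046),('btn',(105,252),.024),('stopL',(22,70),.03),('stopR',(193,96),.05),('stop foot?',(22,75),0),('sfoot',(193,98),0),('stop tl',(45,12),.0),('stop tr',(205,32),0)]: print(n,g(*p,z))
```

```text
posts [0.5402 0.1729 0.24  ] [ 0.5376 -0.0894  0.24  ] 0.2623128856918775
yaw -0.009911989521835807 [0.5389  0.04175 0.24   ]
handle [0.4711 0.1559 0.28  ] [ 0.4677 -0.0694  0.28  ] [0.4694  0.04325 0.28   ] 0.22532565322217532
handle in stand [-0.06951145  0.00081105]
floor [0.619575 0.043    0.23    ] [0.08065865 0.00204958] [array([0.104, 0.112]), array([ 0.107, -0.106]), array([ 0.058, -0.108]), array([0.054, 0.11 ])]
rim [array([0.146, 0.11 ]), array([ 0.148, -0.109]), array([ 0.04 , -0.112]), array([0.035, 0.108])]
box far [array([0.789 , 0.1599, 0.06  ]), array([ 0.7826, -0.0882,  0.06  ])] [array([0.249, 0.121]), array([ 0.245, -0.128])]
c tl [0.5649 0.3676 0.046 ]
c tr [0.5675 0.3155 0.046 ]
c br [0.4613 0.2989 0.046 ]
c bl [0.4568 0.3504 0.046 ]
btn [0.444  0.3292 0.024 ]
stopL [0.6175 0.4165 0.03  ]
stopR [0.5908 0.2464 0.05  ]
stop foot? [0.6185 0.426  0.    ]
sfoot [0.598  0.2574 0.    ]
stop tl [0.6818 0.407  0.    ]
stop tr [0.6639 0.2485 0.    ]
```

Skip floor centre is at about (0.619, 0.042), and the handle and post positions match the given sizes. There are four wedges present. I'll travel over high and take one close look at them.

Call:
{"fn": "jog_arm", "kwargs": {
  "dr": [
    [0,0,-0.12],
    [0,0,-0.24],
    [0,0,-0.36],
    [0,0,-0.48],
    [0,0,-0.6],
    [0,0,-0.72],
    [0,0,-0.84],
    [0,0,-0.96],
    [0,0,-1.08],
    [0,0,-1.2],
    [0,0,-1.32],
    [0,0,-1.4]
  ],
  "travel": [
    [0,0,40],
    [0,0,80],
    [30,-30,110],
    [60,-60,140],
    [95,-85,150],
    [130,-110,150],
    [160,-135,150],
    [190,-160,150],
    [220,-185,150],
    [245,-215,150],
    [270,-245,150],
    [280,-280,150]
  ],
  "gripper": [1,1,1,1,1,1,1,1,1,1,1,1]
}}

```text
time_s: 1.15
tcp_pos: [0.4668, 0.4225, 0.3791]
tool_rot: [3.141, 0.0, 1.476]
force: [0.4, 0.0, 0.5]
gripper_width: 0.0928
grip_force: 0.0
```

Call:
{"fn": "jog_arm", "kwargs": {
  "dr": [
    [0,0,-0.12],
    [0,0,-0.24],
    [0,0,-0.36],
    [0,0,-0.48],
    [0,0,-0.6],
    [0,0,-0.72],
    [0,0,-0.84],
    [0,0,-0.96],
    [0,0,-1.08],
    [0,0,-1.2],
    [0,0,-1.32],
    [0,0,-1.44]
  ],
  "travel": [
    [20,-35,0],
    [40,-70,0],
    [50,-110,0],
    [60,-150,0],
    [60,-190,0],
    [60,-230,0],
    [60,-270,0],
    [60,-310,0],
    [60,-350,0],
    [60,-390,0],
    [60,-430,0],
    [60,-470,0]
  ],
  "gripper": [1,1,1,1,1,1,1,1,1,1,1,1]
}}

```text
time_s: 2.15
tcp_pos: [0.5239, -0.0481, 0.3797]
tool_rot: [-3.141, -0.0, 0.037]
force: [0.8, -0.4, -0.1]
gripper_width: 0.0928
grip_force: 0.0
```

Call:
{"fn": "jog_arm", "kwargs": {
  "dr": [
    [0,0,-0.12],
    [0,0,-0.24],
    [0,0,-0.36],
    [0,0,-0.4],
    [0,0,-0.4],
    [0,0,-0.4],
    [0,0,-0.4],
    [0,0,-0.4],
    [0,0,-0.4],
    [0,0,-0.4],
    [0,0,-0.4],
    [0,0,-0.4]
  ],
  "travel": [
    [10,-30,0],
    [20,-70,0],
    [20,-110,0],
    [20,-150,0],
    [20,-190,0],
    [20,-230,0],
    [20,-270,0],
    [20,-300,0],
    [20,-300,0],
    [20,-300,0],
    [20,-300,0],
    [20,-300,0]
  ],
  "gripper": [1,1,1,1,1,1,1,1,1,1,1,1]
}}

```text
time_s: 3.15
tcp_pos: [0.545, -0.3448, 0.3793]
tool_rot: [-3.141, 0.001, -0.355]
force: [-0.4, 0.7, -0.4]
gripper_width: 0.0929
grip_force: 0.0
```

Run:
```python
from h import *
c=snap('wrist','w1'); s=get_state(); print(s['tcp_pos'],s['tool_rot'],s['joints'].round(2),s['time_s'])
```

```text
[ 0.54508684 -0.34472241  0.3794778 ] [-3.14075114e+00  3.17966562e-04 -3.55017920e-01] [-0.1   0.5   0.93  1.64 -0.42  1.21 -1.01] 3.2
```

View pics/w1.png

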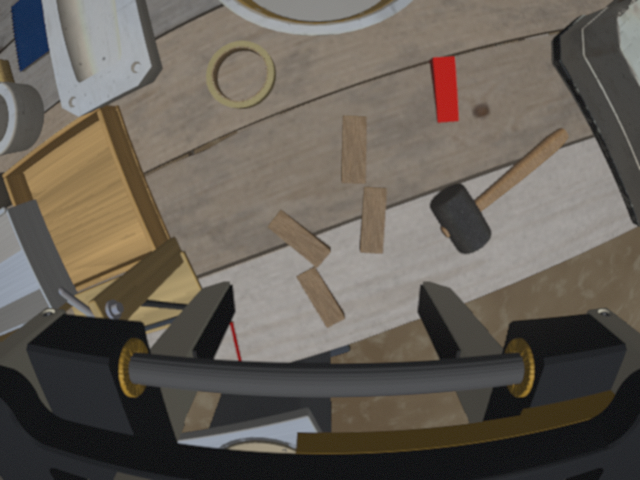

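The wrist view shows wedges at (354,149), (373,219), (300,237) and (321,295), with the red look-alike at (445,88). I'll compare these positions with the ones from the top view.

Run:
```python
from h import *
c=load('w1')
im=cv2.cvtColor(c['image'],cv2.COLOR_RGB2HSV)
m=((im[...,0]>10)&(im[...,0]<21)&(im[...,1]>80)&(im[...,1]<130)).astype(np.uint8); m=cv2.morphologyEx(m,cv2.MORPH_OPEN,np.ones((5,5)))
for k in cv2.findContours(m,cv2.RETR_EXTERNAL,cv2.CHAIN_APPROX_NONE)[0]:
    if cv2.contourArea(k)<600: continue
    P=np.array([onz(c,*p[0],.006,True)[:2] for p in k],np.float32); r=cv2.minAreaRect(P)
    if max(r[1])<.12: print(k.mean((0,1)).round(),np.round(r[0],4),np.round(r[1],3),round(r[2],1),'corners',cv2.boxPoints(r).round(3).tolist())
a=c['image'][100:340,250:410,::-1]; cv2.imwrite('pics/crop3.png',cv2.resize(a,None,fx=2.5,fy=2.5,interpolation=cv2.INTER_CUBIC))
```

```text
[353. 418.] [ 0.1221 -0.2532] [0.101 0.094] 68.4 corners [[0.05999999865889549, -0.28299999237060547], [0.1469999998807907, -0.31700000166893005], [0.18400000035762787, -0.2240000069141388], [0.09700000286102295, -0.1889999955892563]]
```

View pics/crop3.png

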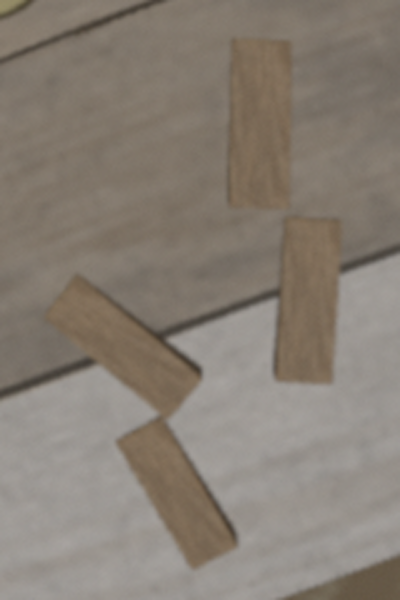

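Run:
```python
from h import *
c=load('w1')
Q={'A':[(232,38),(291,40),(290,208),(229,207)],'B':[(286,216),(340,220),(332,382),(276,380)],'C':[(77,275),(200,373),(162,415),(44,314)],'D':[(162,418),(236,540),(195,567),(117,440)]}
for n,q in Q.items():
    P=np.array([onz(c,250+u/2.5,100+v/2.5,.010,True)[:2] for u,v in q],np.float32); r=cv2.minAreaRect(P)
    e=[np.linalg.norm(P[i]-P[i-1]) for i in range(4)]
    i=1 if e[1]>e[0] else 0; d=P[i]-P[i-1]; print(n,P.mean(0).round(4),np.round(sorted(e),3),'yaw',round((np.arctan2(d[1],d[0])+np.pi/2)%np.pi-np.pi/2,3))
```

```text
A [ 0.5838 -0.4007] [0.033 0.035 0.096 0.096] yaw -0.367
B [ 0.477  -0.3928] [0.031 0.034 0.098 0.099] yaw -0.39
C [ 0.4902 -0.2803] [0.031 0.035 0.093 0.094] yaw 0.52
D [ 0.3881 -0.278 ] [0.031 0.033 0.096 0.101] yaw 0.149
```

Call:
{"fn": "jog_arm", "kwargs": {
  "dr": [
    [0,0,-0.01],
    [0,0,-0.01],
    [0,0,-0.01],
    [0,0,-0.01],
    [0,0,-0.01],
    [0,0,-0.01],
    [0,0,-0.01],
    [0,0,-0.01],
    [0,0,-0.01],
    [0,0,-0.01],
    [0,0,-0.01],
    [0,0,-0.01]
  ],
  "travel": [
    [15,-26,-40],
    [29,-52,-80],
    [29,-52,-120],
    [29,-52,-160],
    [29,-52,-200],
    [29,-52,-240],
    [29,-52,-280],
    [29,-52,-310],
    [29,-52,-335],
    [29,-52,-355],
    [29,-52,-365],
    [29,-52,-365]
  ],
  "gripper": [0.75,0.75,0.75,0.75,0.75,0.75,0.75,0.75,0.75,0.75,0.75,0.75],
  "newtons": 25
}}

```text
time_s: 4.2
tcp_pos: [0.5739, -0.3967, 0.0132]
tool_rot: [-3.141, 0.002, -0.365]
force: [-0.5, 0.9, 0.7]
gripper_width: 0.0698
grip_force: 0.0
```

Call:
{"fn": "jog_arm", "kwargs": {
  "dr": [
    [0,0,0],
    [0,0,0],
    [0,0,0],
    [0,0,0],
    [0,0,0],
    [0,0,0],
    [0,0,0],
    [0,0,0]
  ],
  "travel": [
    [0,0,0],
    [0,0,0],
    [0,0,0],
    [0,0,0],
    [0,0,0],
    [0,0,20],
    [0,0,60],
    [0,0,100]
  ],
  "gripper": [0,0,0,0,0,0,0,0],
  "newtons": 25
}}

```text
time_s: 4.87
tcp_pos: [0.5726, -0.3978, 0.1147]
tool_rot: [-3.141, 0.003, -0.368]
force: [1.2, -0.4, 1.4]
gripper_width: 0.021
grip_force: 0.0
```

Run:
```python
from h import *
c=snap('wrist','w2'); s=get_state(); print(s['gripper_width'],s['grip_force'])
```

```text
0.017077986767407256 0.0
```

View pics/w2.png

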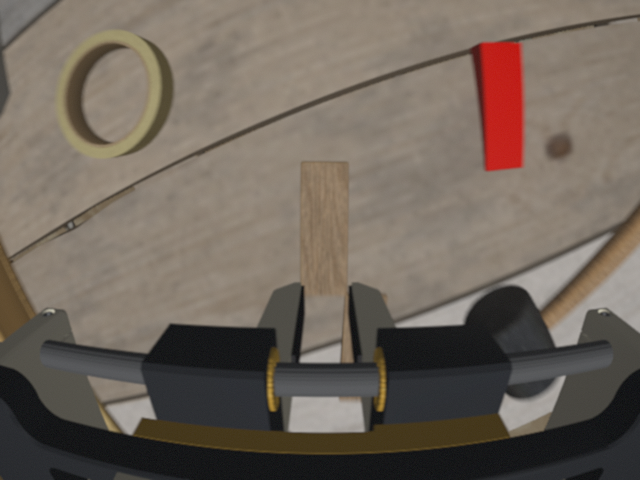

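The wedge at (325,228) hasn't moved and sits centred ahead of the fingers. I lifted before they had closed, so I'll go down again and give them longer.

Call:
{"fn": "jog_arm", "kwargs": {
  "dr": [
    [0,0,0],
    [0,0,0],
    [0,0,0],
    [0,0,0],
    [0,0,0],
    [0,0,0],
    [0,0,0],
    [0,0,0],
    [0,0,0],
    [0,0,0],
    [0,0,0],
    [0,0,0]
  ],
  "travel": [
    [0,0,0],
    [0,0,0],
    [0,0,0],
    [0,0,0],
    [0,0,0],
    [0,0,0],
    [0,0,0],
    [0,0,-30],
    [0,0,-60],
    [0,0,-85],
    [0,0,-101],
    [0,0,-101]
  ],
  "gripper": [0.6,0.6,0.6,0.6,0.6,0.6,0.6,0.6,0.6,0.6,0.6,0.6],
  "newtons": 25
}}

```text
time_s: 5.92
tcp_pos: [0.5727, -0.3984, 0.0125]
tool_rot: [-3.141, 0.002, -0.368]
force: [-0.1, 0.6, 0.6]
gripper_width: 0.0557
grip_force: 0.0
```

Call:
{"fn": "jog_arm", "kwargs": {
  "dr": [
    [0,0,0],
    [0,0,0],
    [0,0,0],
    [0,0,0],
    [0,0,0],
    [0,0,0],
    [0,0,0],
    [0,0,0],
    [0,0,0],
    [0,0,0],
    [0,0,0],
    [0,0,0]
  ],
  "travel": [
    [0,0,0],
    [0,0,0],
    [0,0,0],
    [0,0,0],
    [0,0,0],
    [0,0,0],
    [0,0,0],
    [0,0,0],
    [0,0,30],
    [0,0,70],
    [0,0,110],
    [0,0,150]
  ],
  "gripper": [0,0,0,0,0,0,0,0,0,0,0,0],
  "newtons": 25
}}

```text
time_s: 6.92
tcp_pos: [0.5729, -0.3982, 0.1649]
tool_rot: [3.141, 0.001, -0.368]
force: [0.9, -0.2, -0.4]
gripper_width: 0.0337
grip_force: 25.0
```

Call:
{"fn": "jog_arm", "kwargs": {
  "dr": [
    [0,0,0.12],
    [0,0,0.24],
    [0,0,0.36],
    [0,0,0.48],
    [0,0,0.6],
    [0,0,0.72],
    [0,0,0.84],
    [0,0,0.96],
    [0,0,1.08],
    [0,0,1.2],
    [0,0,1.32],
    [0,0,1.44]
  ],
  "travel": [
    [0,0,38],
    [0,10,76],
    [5,25,112],
    [10,45,145],
    [15,70,175],
    [20,105,195],
    [25,140,195],
    [30,180,195],
    [35,220,195],
    [40,260,195],
    [45,300,195],
    [50,340,195]
  ],
  "gripper": [0,0,0,0,0,0,0,0,0,0,0,0]
}}

```text
time_s: 7.92
tcp_pos: [0.6231, -0.0565, 0.3588]
tool_rot: [3.142, -0.0, 1.079]
force: [0.6, -0.4, -0.6]
gripper_width: 0.0341
grip_force: 25.0
```

Call:
{"fn": "jog_arm", "kwargs": {
  "dr": [
    [0,0,0.12],
    [0,0,0.24],
    [0,0,0.36],
    [0,0,0.48],
    [0,0,0.48],
    [0,0,0.48],
    [0,0,0.48],
    [0,0,0.48]
  ],
  "travel": [
    [0,40,0],
    [0,80,0],
    [0,115,0],
    [0,138,0],
    [0,141,0],
    [0,141,0],
    [0,141,-20],
    [0,141,-40]
  ],
  "gripper": [0,0,0,0,0,0,0,0]
}}

```text
time_s: 8.58
tcp_pos: [0.6241, 0.0806, 0.3193]
tool_rot: [3.139, 0.0, 1.549]
force: [0.5, -0.1, -0.9]
gripper_width: 0.0333
grip_force: 25.0
```

Call:
{"fn": "jog_arm", "kwargs": {
  "dr": [
    [0,0,0],
    [0,0,0],
    [0,0,0],
    [0,0,0],
    [0,0,0],
    [0,0,0],
    [0,0,0],
    [0,0,0],
    [0,0,0],
    [0,0,0],
    [0,0,0],
    [0,0,0]
  ],
  "travel": [
    [0,2,-25],
    [0,2,-45],
    [0,2,-53],
    [0,2,-53],
    [0,2,-53],
    [0,2,-53],
    [0,2,-53],
    [0,2,-53],
    [0,2,-35],
    [0,2,0],
    [0,2,40],
    [0,2,60]
  ],
  "gripper": [0,0,0,0,0.5,0.5,0.5,0.5,0.5,0.5,0.5,0.5]
}}

```text
time_s: 9.58
tcp_pos: [0.6247, 0.0844, 0.3837]
tool_rot: [3.136, -0.001, 1.552]
force: [0.6, -0.1, -0.1]
gripper_width: 0.0465
grip_force: 0.0
```

Call:
{"fn": "jog_arm", "kwargs": {
  "dr": [
    [0,0,-0.12],
    [0,0,-0.24],
    [0,0,-0.36],
    [0,0,-0.48],
    [0,0,-0.6],
    [0,0,-0.72],
    [0,0,-0.84],
    [0,0,-0.96],
    [0,0,-1.08],
    [0,0,-1.2],
    [0,0,-1.32],
    [0,0,-1.44]
  ],
  "travel": [
    [0,-30,0],
    [-10,-70,0],
    [-20,-110,0],
    [-30,-150,0],
    [-40,-190,0],
    [-55,-230,0],
    [-70,-270,0],
    [-85,-310,0],
    [-100,-345,0],
    [-120,-380,0],
    [-140,-410,0],
    [-156,-440,-30]
  ],
  "gripper": [0.6,0.6,0.6,0.6,0.6,0.6,0.6,0.6,0.6,0.6,0.6,0.6]
}}

```text
time_s: 10.58
tcp_pos: [0.4681, -0.3572, 0.3558]
tool_rot: [3.137, -0.007, 0.105]
force: [0.8, -0.3, 0.3]
gripper_width: 0.0559
grip_force: 0.0
```

Run:
```python
from h import *
s=get_state(); print(s['tcp_pos'],s['tool_rot'],s['joints'].round(2),s['time_s'])
t=snap('top','t2')['image'][...,::-1]; q=snap('side','s2')['image'][...,::-1]
a=cv2.resize(t[130:310,130:450],(640,360)); b=cv2.resize(q[190:310,200:440],(480,240))
v=np.zeros((600,640,3),np.uint8); v[:360]=a; v[360:,:480]=b; cv2.imwrite('pics/v2.png',v)
```

```text
[ 0.46813236 -0.35715795  0.35577012] [ 3.1365058  -0.00707621  0.1049118 ] [-0.    0.38  0.8   1.8  -0.31  1.08 -0.56] 10.5833
```

View pics/v2.png

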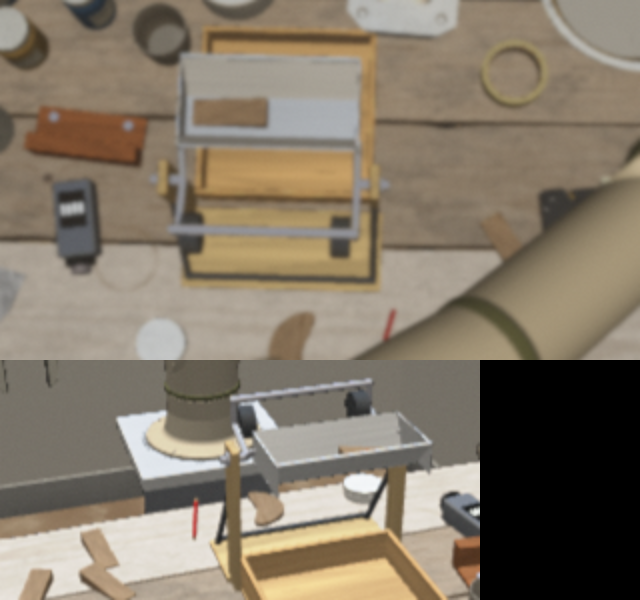

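The first wedge lies in the skip at (230,112), and the skip is still upright. I'm taking B next.

Call:
{"fn": "jog_arm", "kwargs": {
  "dr": [
    [0,0,-0.12],
    [0,0,-0.24],
    [0,0,-0.36],
    [0,0,-0.47],
    [0,0,-0.47],
    [0,0,-0.47],
    [0,0,-0.47],
    [0,0,-0.47],
    [0,0,-0.47],
    [0,0,-0.47],
    [0,0,-0.47],
    [0,0,-0.47]
  ],
  "travel": [
    [0,-32,-40],
    [0,-32,-80],
    [0,-32,-120],
    [0,-32,-160],
    [0,-32,-200],
    [0,-32,-240],
    [0,-32,-280],
    [0,-32,-305],
    [0,-32,-325],
    [0,-32,-336],
    [0,-32,-342],
    [0,-32,-342]
  ],
  "gripper": [0.6,0.6,0.6,0.6,0.6,0.6,0.6,0.6,0.6,0.6,0.6,0.6]
}}

```text
time_s: 11.68
tcp_pos: [0.4691, -0.384, 0.0114]
tool_rot: [-3.138, -0.001, -0.357]
force: [-4.3, 7.7, 16.2]
gripper_width: 0.0556
grip_force: 8.4
```

Call:
{"fn": "jog_arm", "kwargs": {
  "dr": [
    [0,0,0],
    [0,0,0],
    [0,0,0],
    [0,0,0],
    [0,0,0],
    [0,0,0],
    [0,0,0],
    [0,0,0],
    [0,0,0],
    [0,0,0],
    [0,0,0],
    [0,0,0]
  ],
  "travel": [
    [0,0,0],
    [0,0,0],
    [0,0,0],
    [0,0,0],
    [0,0,0],
    [0,0,0],
    [0,0,0],
    [0,0,0],
    [0,0,30],
    [0,0,70],
    [0,0,110],
    [0,0,150]
  ],
  "gripper": [0,0,0,0,0,0,0,0,0,0,0,0]
}}

```text
time_s: 12.68
tcp_pos: [0.469, -0.3847, 0.1618]
tool_rot: [-3.141, -0.0, -0.357]
force: [1.2, -0.2, -0.6]
gripper_width: 0.0337
grip_force: 25.0
```

Call:
{"fn": "jog_arm", "kwargs": {
  "dr": [
    [0,0,0.12],
    [0,0,0.24],
    [0,0,0.36],
    [0,0,0.48],
    [0,0,0.6],
    [0,0,0.72],
    [0,0,0.84],
    [0,0,0.96],
    [0,0,1.08],
    [0,0,1.2],
    [0,0,1.32],
    [0,0,1.44]
  ],
  "travel": [
    [0,0,38],
    [10,10,76],
    [20,25,112],
    [35,45,145],
    [50,65,175],
    [65,85,198],
    [80,115,198],
    [95,145,198],
    [110,175,198],
    [125,205,198],
    [140,240,198],
    [152,270,198]
  ],
  "gripper": [0,0,0,0,0,0,0,0,0,0,0,0]
}}

```text
time_s: 13.68
tcp_pos: [0.6216, -0.1121, 0.3585]
tool_rot: [3.14, -0.001, 1.09]
force: [-0.0, 0.0, -1.3]
gripper_width: 0.0336
grip_force: 25.0
```

Call:
{"fn": "jog_arm", "kwargs": {
  "dr": [
    [0,0,0.12],
    [0,0,0.24],
    [0,0,0.36],
    [0,0,0.46],
    [0,0,0.47],
    [0,0,0.47],
    [0,0,0.47],
    [0,0,0.47]
  ],
  "travel": [
    [0,30,0],
    [0,60,0],
    [0,85,0],
    [0,95,0],
    [0,95,0],
    [0,95,0],
    [0,95,-20],
    [0,95,-40]
  ],
  "gripper": [0,0,0,0,0,0,0,0]
}}

```text
time_s: 14.35
tcp_pos: [0.6214, -0.022, 0.3184]
tool_rot: [3.138, 0.001, 1.547]
force: [-0.6, 0.4, -0.2]
gripper_width: 0.0338
grip_force: 25.0
```

Run:
```python
from h import *
s=get_state(); print(s['tcp_pos'],s['tool_rot'],s['gripper_width'])
cv2.imwrite('pics/v3.png',snap('wrist','w3')['image'][...,::-1])
```

```text
[ 0.62141081 -0.02201304  0.31838092] [3.13783338e+00 6.20953201e-04 1.54694843e+00] 0.033758382374434424
```

View pics/v3.png

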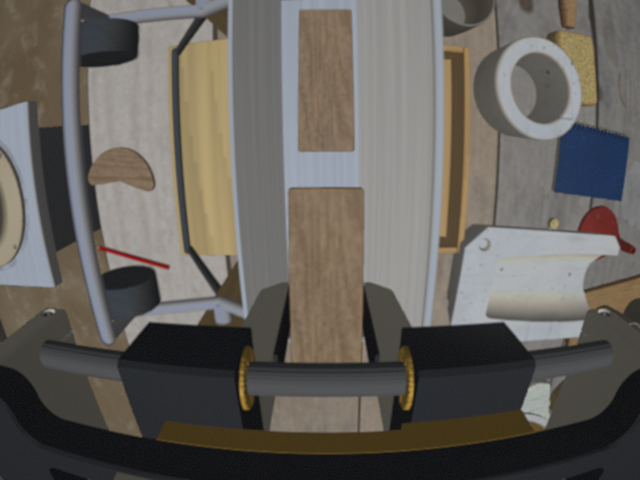

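Looking down into the skip, the first wedge is on the floor at (327,80) and the held one is lined up at (325,275). Lowering and releasing.

Call:
{"fn": "jog_arm", "kwargs": {
  "dr": [
    [0,0,0],
    [0,0,0],
    [0,0,0],
    [0,0,0],
    [0,0,0],
    [0,0,0],
    [0,0,0],
    [0,0,0],
    [0,0,0],
    [0,0,0],
    [0,0,0],
    [0,0,0]
  ],
  "travel": [
    [2,0,-25],
    [2,0,-45],
    [2,0,-53],
    [2,0,-53],
    [2,0,-53],
    [2,0,-53],
    [2,0,-53],
    [2,0,-53],
    [2,0,-35],
    [2,0,0],
    [2,0,40],
    [2,0,60]
  ],
  "gripper": [0,0,0,0,0.5,0.5,0.5,0.5,0.5,0.5,0.5,0.5]
}}

```text
time_s: 15.4
tcp_pos: [0.6238, -0.0204, 0.3821]
tool_rot: [3.136, -0.0, 1.552]
force: [0.1, -1.2, 0.6]
gripper_width: 0.0464
grip_force: 0.0
```

Call:
{"fn": "jog_arm", "kwargs": {
  "dr": [
    [0,0,-0.12],
    [0,0,-0.24],
    [0,0,-0.36],
    [0,0,-0.48],
    [0,0,-0.6],
    [0,0,-0.72],
    [0,0,-0.84],
    [0,0,-0.96],
    [0,0,-1.0],
    [0,0,-1.0],
    [0,0,-1.0],
    [0,0,-1.0]
  ],
  "travel": [
    [0,-30,0],
    [-10,-60,0],
    [-20,-95,0],
    [-35,-130,0],
    [-55,-160,0],
    [-75,-190,0],
    [-100,-220,0],
    [-120,-250,-20],
    [-141,-264,-60],
    [-141,-264,-80],
    [-141,-264,-80],
    [-141,-264,-80]
  ],
  "gripper": [0.6,0.6,0.6,0.6,0.6,0.6,0.6,0.6,0.6,0.6,0.6,0.6]
}}

```text
time_s: 16.4
tcp_pos: [0.4819, -0.2837, 0.2973]
tool_rot: [-3.141, 0.0, 0.553]
force: [0.5, 1.0, 0.8]
gripper_width: 0.0555
grip_force: 0.0
```

Run:
```python
from h import *
s=get_state(); print(s['tcp_pos'],s['tool_rot'],s['gripper_width'],s['time_s'])
w=snap('wrist','w4')['image'][...,::-1]; t=snap('top','t4')['image'][...,::-1]
v=np.zeros((600,800,3),np.uint8); v[:480,:640]=w; v[480:,:]=0; v[480:600,:160]=t[130:250,190:350]; cv2.imwrite('pics/v4.png',v)
```

```text
[ 0.48185469 -0.28369624  0.29729755] [-3.14057695e+00  4.64133840e-04  5.52697680e-01] 0.055472515941255914 16.4
```

View pics/v4.png

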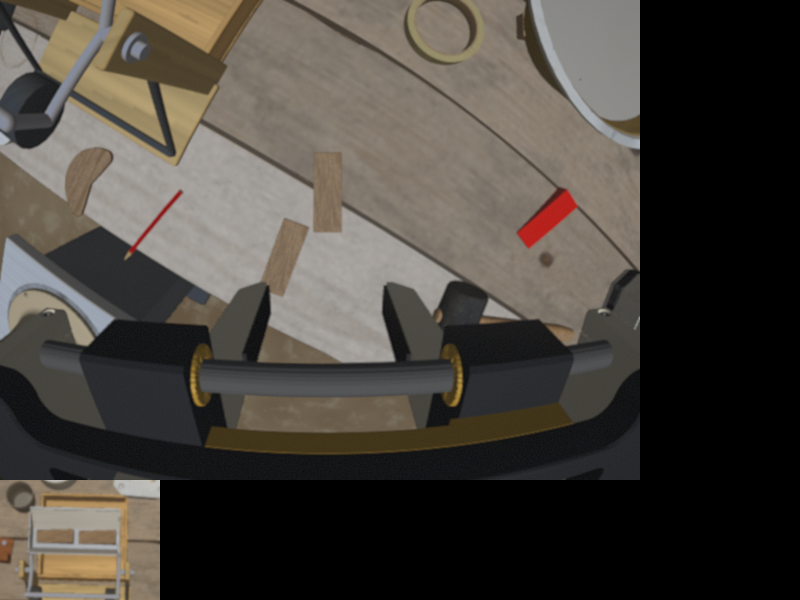

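Two wedges are lying in the upright skip (inset). C is at (328,192) and D at (285,257), so I'll check C's pose.

Run:
```python
from h import *
c=load('w4')
for q in [[(314,152),(341,153),(342,232),(314,231)],[(286,218),(309,227),(285,295),(264,287)]]:
    P=np.array([onz(c,u,v,.010,True)[:2] for u,v in q]); d=P[0]+P[1]-P[2]-P[3]
    print(P.mean(0).round(4),'yaw',np.arctan2(d[1],d[0]).round(3),np.linalg.norm(d)/2,np.linalg.norm(P[0]-P[1]))
```

```text
[ 0.4894 -0.2817] yaw 0.56 0.09717208406280439 0.03196655124254763
[ 0.3903 -0.2799] yaw 0.213 0.09827338094103318 0.030453676721221703
```

Call:
{"fn": "jog_arm", "kwargs": {
  "dr": [
    [0,0,0],
    [0,0,0],
    [0,0,0],
    [0,0,0],
    [0,0,0],
    [0,0,0],
    [0,0,0],
    [0,0,0],
    [0,0,0],
    [0,0,0]
  ],
  "travel": [
    [0,-3,-40],
    [0,-3,-80],
    [0,-3,-120],
    [0,-3,-160],
    [0,-3,-200],
    [0,-3,-240],
    [0,-3,-265],
    [0,-3,-278],
    [0,-3,-283],
    [0,-3,-283]
  ],
  "gripper": [0.6,0.6,0.6,0.6,0.6,0.6,0.6,0.6,0.6,0.6]
}}

```text
time_s: 17.33
tcp_pos: [0.4833, -0.2868, 0.0139]
tool_rot: [3.141, -0.001, 0.554]
force: [0.0, -0.4, 1.1]
gripper_width: 0.0558
grip_force: 0.0
```

Call:
{"fn": "jog_arm", "kwargs": {
  "dr": [
    [0,0,0],
    [0,0,0],
    [0,0,0],
    [0,0,0],
    [0,0,0],
    [0,0,0],
    [0,0,0],
    [0,0,0],
    [0,0,0],
    [0,0,0],
    [0,0,0],
    [0,0,0]
  ],
  "travel": [
    [0,0,0],
    [0,0,0],
    [0,0,0],
    [0,0,0],
    [0,0,0],
    [0,0,0],
    [0,0,0],
    [0,0,0],
    [0,0,30],
    [0,0,70],
    [0,0,110],
    [0,0,150]
  ],
  "gripper": [0,0,0,0,0,0,0,0,0,0,0,0]
}}

```text
time_s: 18.33
tcp_pos: [0.4812, -0.2867, 0.1659]
tool_rot: [-3.141, 0.001, 0.552]
force: [1.2, -0.1, -1.3]
gripper_width: 0.0335
grip_force: 25.0
```

Call:
{"fn": "jog_arm", "kwargs": {
  "dr": [
    [0,0,0.12],
    [0,0,0.24],
    [0,0,0.36],
    [0,0,0.48],
    [0,0,0.6],
    [0,0,0.72],
    [0,0,0.84],
    [0,0,0.96],
    [0,0,1.0],
    [0,0,1.0],
    [0,0,1.0],
    [0,0,1.0]
  ],
  "travel": [
    [0,0,38],
    [15,-5,76],
    [35,-5,112],
    [55,0,145],
    [80,15,175],
    [105,40,195],
    [125,75,195],
    [142,115,195],
    [142,155,195],
    [142,195,195],
    [142,235,195],
    [142,275,195]
  ],
  "gripper": [0,0,0,0,0,0,0,0,0,0,0,0]
}}

```text
time_s: 19.33
tcp_pos: [0.6231, -0.0102, 0.3594]
tool_rot: [3.141, -0.0, 1.552]
force: [1.5, 0.1, -1.3]
gripper_width: 0.0338
grip_force: 25.0
```

Call:
{"fn": "jog_arm", "kwargs": {
  "dr": [
    [0,0,0],
    [0,0,0],
    [0,0,0],
    [0,0,0],
    [0,0,0],
    [0,0,0],
    [0,0,0]
  ],
  "travel": [
    [0,30,0],
    [0,44,0],
    [0,44,-15],
    [0,44,-35],
    [0,44,-55],
    [0,44,-75],
    [0,44,-78]
  ],
  "gripper": [0,0,0,0,0,0,0]
}}

```text
time_s: 19.92
tcp_pos: [0.622, 0.0314, 0.2782]
tool_rot: [-3.137, 0.001, 1.552]
force: [-0.9, 1.2, -0.7]
gripper_width: 0.0334
grip_force: 25.0
```

Call:
{"fn": "jog_arm", "kwargs": {
  "dr": [
    [0,0,0],
    [0,0,0],
    [0,0,0],
    [0,0,0],
    [0,0,0],
    [0,0,0],
    [0,0,0],
    [0,0,0],
    [0,0,0],
    [0,0,0],
    [0,0,0],
    [0,0,0]
  ],
  "travel": [
    [0,0,-4],
    [0,0,-4],
    [0,0,-4],
    [0,0,20],
    [0,0,60],
    [0,0,100],
    [0,0,140],
    [0,0,150],
    [0,0,150],
    [0,0,150],
    [0,0,150],
    [0,0,150]
  ],
  "gripper": [0.55,0.55,0.55,0.55,0.55,0.55,0.55,0.55,0.3,0,0,0]
}}

```text
time_s: 20.92
tcp_pos: [0.6232, 0.0322, 0.4296]
tool_rot: [-3.139, 0.0, 1.553]
force: [-0.1, 0.8, 0.1]
gripper_width: 0.0291
grip_force: 0.0
```

Call:
{"fn": "jog_arm", "kwargs": {
  "dr": [
    [0,0,0],
    [0,0,0],
    [0,0,0],
    [0,0,0],
    [0,0,0],
    [0,0,0],
    [0,0,0],
    [0,0,0],
    [0,0,0],
    [0,0,0],
    [0,0,0],
    [0,0,0]
  ],
  "travel": [
    [0,0,0],
    [0,0,0],
    [0,0,0],
    [0,0,0],
    [0,0,0],
    [0,0,0],
    [0,0,0],
    [0,0,0],
    [0,0,0],
    [0,0,0],
    [0,0,0],
    [0,0,0]
  ],
  "gripper": [0,0,0,0,0,0,0,0,0,0,0,0]
}}

```text
time_s: 21.92
tcp_pos: [0.6238, 0.0321, 0.4311]
tool_rot: [3.142, -0.0, 1.553]
force: [0.0, -0.3, -0.3]
gripper_width: 0.0004
grip_force: 0.0
```

Call:
{"fn": "jog_arm", "kwargs": {
  "dr": [
    [0,0,0],
    [0,0,0],
    [0,0,0],
    [0,0,0],
    [0,0,0],
    [0,0,0],
    [0,0,0],
    [0,0,0],
    [0,0,0],
    [0,0,0],
    [0,0,0],
    [0,0,0]
  ],
  "travel": [
    [15,10,0],
    [35,10,0],
    [55,10,0],
    [80,10,0],
    [105,10,0],
    [105,10,0],
    [105,10,0],
    [105,10,0],
    [105,10,0],
    [105,10,0],
    [105,10,0],
    [105,10,0]
  ],
  "gripper": [0,0,0,0,0,0,0,0,0,0,0,0]
}}

```text
time_s: 22.92
tcp_pos: [0.7284, 0.0421, 0.4316]
tool_rot: [3.141, -0.0, 1.553]
force: [-0.2, -0.1, 0.2]
gripper_width: 0.0004
grip_force: 0.0
```

Run:
```python
from h import *
s=get_state(); print(s['tcp_pos'],s['tool_rot'],s['gripper_width'],s['time_s'])
w=snap('side','s5')['image'][...,::-1]; t=snap('top','t5')['image'][...,::-1]
v=np.vstack([cv2.resize(w[180:360,240:480],(400,300)),cv2.resize(t[130:280,180:380],(400,300))]); cv2.imwrite('pics/v5.png',v)
```

```text
[0.72839671 0.04214158 0.43162475] [ 3.14097986e+00 -2.77729828e-04  1.55293211e+00] 0.00040921718422970356 22.9167
```

View pics/v5.png

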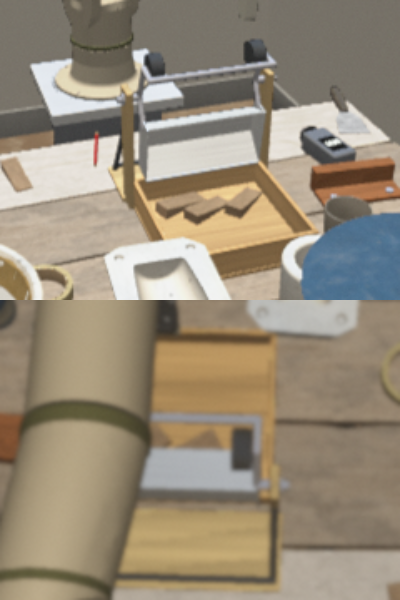

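The side view shows the skip tipped and three wedges in the box, at (178,207), (205,208) and (242,202). Next I'll swing the skip back using the closed fingers on the handle's front side.

Call:
{"fn": "jog_arm", "kwargs": {
  "dr": [
    [0,0,0],
    [0,0,0],
    [0,0,0],
    [0,0,0],
    [0,0,0],
    [0,0,0],
    [0,0,0],
    [0,0,0],
    [0,0,0],
    [0,0,0],
    [0,0,0],
    [0,0,0]
  ],
  "travel": [
    [-20,0,-30],
    [-40,0,-60],
    [-58,0,-90],
    [-66,0,-120],
    [-66,0,-145],
    [-66,0,-153],
    [-70,0,-153],
    [-76,0,-153],
    [-82,0,-153],
    [-88,0,-153],
    [-94,0,-153],
    [-100,0,-153]
  ],
  "gripper": [0,0,0,0,0,0,0,0,0,0,0,0]
}}

```text
time_s: 24.02
tcp_pos: [0.6287, 0.0421, 0.2791]
tool_rot: [3.139, -0.0, 1.553]
force: [17.5, 0.0, 6.8]
gripper_width: 0.0004
grip_force: 10.9
```

Call:
{"fn": "jog_arm", "kwargs": {
  "dr": [
    [0,0,0],
    [0,0,0],
    [0,0,0],
    [0,0,0],
    [0,0,0],
    [0,0,0],
    [0,0,0],
    [0,0,0],
    [0,0,0],
    [0,0,0],
    [0,0,0],
    [0,0,0]
  ],
  "travel": [
    [-7,0,0],
    [-14,0,0],
    [-21,0,0],
    [-28,0,0],
    [-35,0,0],
    [-42,0,0],
    [-49,0,0],
    [-56,0,0],
    [-63,0,0],
    [-70,0,0],
    [-77,0,0],
    [-84,0,0]
  ],
  "gripper": [0,0,0,0,0,0,0,0,0,0,0,0]
}}

```text
time_s: 25.02
tcp_pos: [0.5434, 0.0421, 0.2775]
tool_rot: [-3.14, 0.0, 1.553]
force: [1.8, 0.3, -1.7]
gripper_width: 0.0003
grip_force: 0.8
```

Call:
{"fn": "jog_arm", "kwargs": {
  "dr": [
    [0,0,0],
    [0,0,0],
    [0,0,0],
    [0,0,0],
    [0,0,0],
    [0,0,0],
    [0,0,0],
    [0,0,0],
    [0,0,0],
    [0,0,0],
    [0,0,0],
    [0,0,0]
  ],
  "travel": [
    [-6,0,0],
    [-12,0,0],
    [-18,0,0],
    [-24,0,0],
    [-30,0,0],
    [-36,0,0],
    [-38,0,0],
    [-38,0,0],
    [-38,0,0],
    [-38,0,0],
    [-38,0,0],
    [-38,0,0]
  ],
  "gripper": [0,0,0,0,0,0,0,0,0,0,0,0]
}}

```text
time_s: 26.02
tcp_pos: [0.507, 0.0421, 0.278]
tool_rot: [-3.142, 0.0, 1.553]
force: [0.5, -0.8, 1.0]
gripper_width: 0.0005
grip_force: 0.0
```

Call:
{"fn": "jog_arm", "kwargs": {
  "dr": [
    [0,0,0],
    [0,0,0],
    [0,0,0],
    [0,0,0],
    [0,0,0],
    [0,0,0],
    [0,0,0],
    [0,0,0],
    [0,0,0],
    [0,0,0],
    [0,0,0],
    [0,0,0]
  ],
  "travel": [
    [0,0,0],
    [0,0,0],
    [0,0,0],
    [0,0,0],
    [0,0,0],
    [0,0,20],
    [0,0,50],
    [0,0,85],
    [0,10,120],
    [0,40,120],
    [0,80,120],
    [0,120,120]
  ],
  "gripper": [0,0,0,0,0,0,0,0,0,0,0,0]
}}

```text
time_s: 27.02
tcp_pos: [0.5069, 0.1628, 0.3992]
tool_rot: [3.14, -0.001, 1.55]
force: [1.8, -0.1, -0.4]
gripper_width: 0.0008
grip_force: 0.0
```

Run:
```python
from h import *
s=get_state(); print(s['tcp_pos'],s['tool_rot'],s['joints'].round(2),s['time_s'])
q=snap('side','s6')['image'][...,::-1]; t=snap('top','t6')['image'][...,::-1]
v=np.zeros((600,480,3),np.uint8); v[:280]=cv2.resize(q[180:320,240:480],(480,280)); v[280:]=cv2.resize(t[140:300,120:360],(480,320)); cv2.imwrite('pics/v6.png',v)
```

```text
[0.50686865 0.1627651  0.39920264] [ 3.13963426e+00 -1.16095192e-03  1.55039472e+00] [-0.64  0.2   0.28  1.83 -0.06  1.12 -0.36] 27.0167
```

View pics/v6.png

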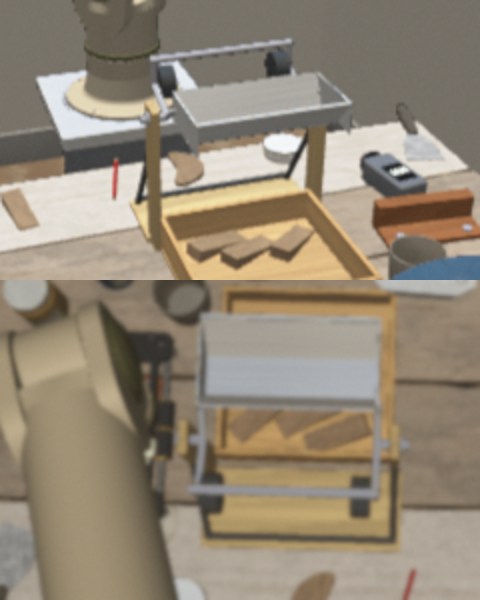

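The skip is upright and empty, with three wedges in the box. D is still on the bench, at (18,210) in the side inset. Next is the counter, so I'll move above it and look.

Call:
{"fn": "jog_arm", "kwargs": {
  "dr": [
    [0,0,0.12],
    [0,0,0.24],
    [0,0,0.36],
    [0,0,0.48],
    [0,0,0.6],
    [0,0,0.72],
    [0,0,0.84],
    [0,0,0.96],
    [0,0,1.08],
    [0,0,1.2],
    [0,0,1.32],
    [0,0,1.44]
  ],
  "travel": [
    [0,30,0],
    [0,60,0],
    [0,90,0],
    [0,120,0],
    [0,150,0],
    [0,165,0],
    [0,170,-20],
    [0,170,-40],
    [0,170,-60],
    [0,170,-60],
    [0,170,-60],
    [0,170,-60]
  ],
  "gripper": [0.9,0.9,0.9,0.9,0.9,0.9,0.9,0.9,0.9,0.9,0.9,0.9]
}}

```text
time_s: 28.12
tcp_pos: [0.5068, 0.3316, 0.3374]
tool_rot: [-3.141, -0.001, 2.999]
force: [0.1, -0.3, -0.5]
gripper_width: 0.0756
grip_force: 0.0
```

Call:
{"fn": "jog_arm", "kwargs": {
  "dr": [
    [0,0,0.12],
    [0,0,0.24],
    [0,0,0.3],
    [0,0,0.3],
    [0,0,0.3]
  ],
  "travel": [
    [0,0,0],
    [0,0,0],
    [0,0,0],
    [0,0,0],
    [0,0,0]
  ],
  "gripper": [0.9,0.9,0.9,0.9,0.9]
}}

```text
time_s: 28.53
tcp_pos: [0.507, 0.3316, 0.3379]
tool_rot: [-3.141, -0.0, -2.993]
force: [0.4, 0.2, -0.4]
gripper_width: 0.0837
grip_force: 0.0
```

Run:
```python
from h import *
s=get_state(); print(s['tcp_pos'],s['tool_rot'],s['joints'].round(2),s['time_s'])
cv2.imwrite('pics/v7.png',snap('wrist','w7')['image'][...,::-1])
```

```text
[0.50701027 0.33155334 0.33791067] [-3.14139816e+00 -1.91601537e-04 -2.99317554e+00] [-0.57  0.36 -0.14  1.75  0.06  1.04  0.99] 28.5333
```

View pics/v7.png

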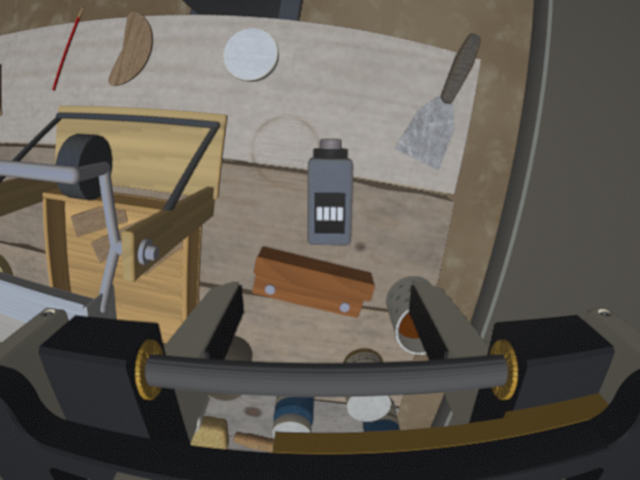

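The wrist view shows the counter body with corners at (309,159), (351,159), (351,245) and (308,244), and its button at (331,143). The stop's near edge runs from (263,249) to (373,286).

Run:
```python
from h import *
c=load('w7'); g=lambda u,v,z:onz(c,u,v,z,True)[:2].round(4)
P=[g(*p,.046) for p in[(309,160),(351,160),(351,244),(308,243)]]; print(P,'len',np.linalg.norm(P[0]-P[3]),'w',np.linalg.norm(P[0]-P[1]))
f=(P[0]+P[1])/2;b=(P[2]+P[3])/2; print('front',f,'back',b,'ctr',(f+b)/2,'yaw',np.arctan2(*(b-f)[::-1])); print('btn',g(331,143,.03))
for z in(0,.05):
    a,d=g(261,249,z),g(373,286,z); print('stop',z,a,d,np.linalg.norm(a-d),'yaw',np.arctan2(*(d-a)[::-1])-np.pi/2)
# zoom
im=c['image'][225:325,240:390,::-1]; cv2.imwrite('pics/v8.png',cv2.resize(im,None,fx=5,fy=5,interpolation=cv2.INTER_CUBIC))
```

```text
[array([0.4658, 0.3047]), array([0.4583, 0.3546]), array([0.5625, 0.3718]), array([0.5692, 0.3179])] len 0.10423914811624282 w 0.05046047958551326
front [0.46205 0.32965] back [0.56585 0.34485] ctr [0.51395 0.33725] yaw 0.14540202811876415
btn [0.4421 0.328 ]
stop 0 [0.6024 0.2529] [0.6348 0.4198] 0.17001579338402653 yaw -0.19174329566945847
stop 0.05 [0.5848 0.2597] [0.6138 0.4097] 0.1527776161615307 yaw -0.19097716275089605
```

View pics/v8.png

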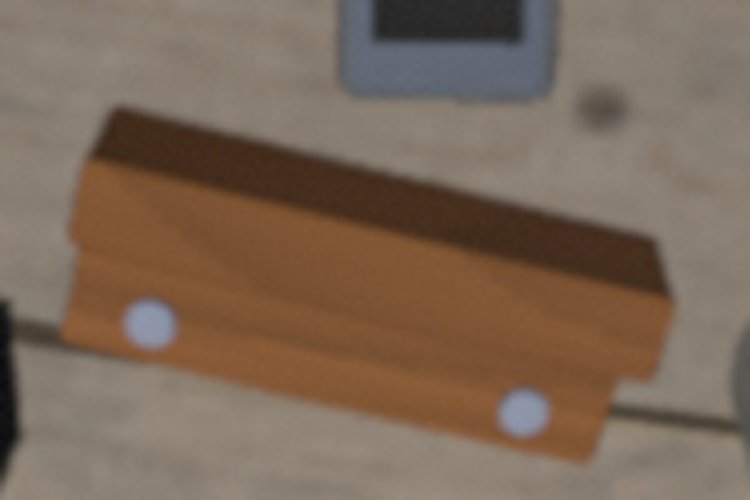

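The crop shows the stop's dark working face: its foot edge runs (118,108) to (655,240), and its top edge (90,158) to (672,298).

Run:
```python
from h import *
c=load('w7'); g=lambda u,v,z:onz(c,240+u/5,225+v/5,z,True)[:2].round(4)
for z,a,d in((0,g(118,108,0),g(655,240,0)),(.05,g(90,158,.05),g(672,298,.05))): print('stop',z,a,d,(a+d)/2,np.linalg.norm(a-d),'yaw',np.arctan2(*(d-a)[::-1])-np.pi/2)
```

```text
stop 0 [0.5983 0.2563] [0.6151 0.413 ] [0.6067  0.33465] 0.15759800125636111 yaw -0.10680327066615702
stop 0.05 [0.5956 0.2568] [0.6116 0.4112] [0.6036 0.334 ] 0.1552268018094814 yaw -0.10325838066156967
```

Call:
{"fn": "jog_arm", "kwargs": {
  "dr": [
    [0,0,0],
    [0,0,0],
    [0,0,0],
    [0,0,0],
    [0,0,0],
    [0,0,0],
    [0,0,0],
    [0,0,0],
    [0,0,0],
    [0,0,0],
    [0,0,0],
    [0,0,0]
  ],
  "travel": [
    [7,6,-40],
    [7,6,-80],
    [7,6,-120],
    [7,6,-160],
    [7,6,-200],
    [7,6,-240],
    [7,6,-270],
    [7,6,-295],
    [7,6,-308],
    [7,6,-314],
    [7,6,-314],
    [7,6,-314]
  ],
  "gripper": [0.95,0.95,0.95,0.95,0.95,0.95,0.95,0.95,0.95,0.95,0.95,0.95]
}}

```text
time_s: 29.58
tcp_pos: [0.5143, 0.3385, 0.025]
tool_rot: [3.141, 0.001, -2.991]
force: [-0.1, -0.1, 0.4]
gripper_width: 0.0882
grip_force: 0.0
```

Call:
{"fn": "jog_arm", "kwargs": {
  "dr": [
    [0,0,0],
    [0,0,0],
    [0,0,0],
    [0,0,0],
    [0,0,0],
    [0,0,0],
    [0,0,0],
    [0,0,0],
    [0,0,0],
    [0,0,0]
  ],
  "travel": [
    [0,0,0],
    [0,0,0],
    [0,0,0],
    [0,0,0],
    [0,0,0],
    [0,0,0],
    [0,0,0],
    [0,0,0],
    [0,0,0],
    [0,0,0]
  ],
  "gripper": [0,0,0,0,0,0,0,0,0,0],
  "newtons": 12
}}

```text
time_s: 30.42
tcp_pos: [0.5141, 0.3379, 0.0245]
tool_rot: [-3.141, 0.001, -2.991]
force: [-0.7, -1.0, 5.7]
gripper_width: 0.0555
grip_force: 12.0
```

Call:
{"fn": "jog_arm", "kwargs": {
  "dr": [
    [0,0,-0.08],
    [0,0,-0.16],
    [0,0,-0.25],
    [0,0,-0.25],
    [0,0,-0.25],
    [0,0,-0.25],
    [0,0,-0.25],
    [0,0,-0.25],
    [0,0,-0.25],
    [0,0,-0.25]
  ],
  "travel": [
    [5,0,0],
    [10,1,0],
    [15,1,0],
    [20,2,0],
    [25,2,0],
    [29,2,0],
    [31,2,0],
    [33,2,0],
    [34,2,0],
    [35,2,0]
  ],
  "gripper": [0,0,0,0,0,0,0,0,0,0]
}}

```text
time_s: 31.25
tcp_pos: [0.5461, 0.3406, 0.0244]
tool_rot: [-3.141, -0.004, 3.044]
force: [-9.4, 0.2, 12.1]
gripper_width: 0.056
grip_force: 12.0
```

Call:
{"fn": "jog_arm", "kwargs": {
  "dr": [
    [0,0,0],
    [0,0,0],
    [0,0,0],
    [0,0,0]
  ],
  "travel": [
    [1,0,0],
    [2,0,0],
    [3,0,0],
    [3,0,0]
  ],
  "gripper": [0,0,0,0]
}}

```text
time_s: 31.58
tcp_pos: [0.5487, 0.3406, 0.0243]
tool_rot: [-3.14, -0.004, 3.044]
force: [-9.3, -0.5, 10.6]
gripper_width: 0.0557
grip_force: 12.0
```

The counter is against the stop: the force reads about 9 N and it's slipping in the grip. I'll release it, close the fingers and come round to the button end.

Call:
{"fn": "jog_arm", "kwargs": {
  "dr": [
    [0,0,0],
    [0,0,0],
    [0,0,0],
    [0,0,0],
    [0,0,0],
    [0,0,0],
    [0,0,0],
    [0,0,0],
    [0,0,0],
    [0,0,0],
    [0,0,0],
    [0,0,0]
  ],
  "travel": [
    [0,0,0],
    [0,0,0],
    [0,0,0],
    [0,0,0],
    [0,0,0],
    [0,0,30],
    [0,0,65],
    [0,0,100],
    [-20,3,100],
    [-50,6,100],
    [-80,9,100],
    [-96,9,100]
  ],
  "gripper": [0.8,0.8,0.8,0.8,0.8,0.8,0.8,0.8,0.8,0,0,0]
}}

```text
time_s: 32.58
tcp_pos: [0.4526, 0.3496, 0.1243]
tool_rot: [3.141, -0.001, 3.044]
force: [-0.6, 0.0, -0.7]
gripper_width: 0.0589
grip_force: 0.0
```

Call:
{"fn": "jog_arm", "kwargs": {
  "dr": [
    [0,0,0],
    [0,0,0],
    [0,0,0],
    [0,0,0],
    [0,0,0],
    [0,0,0],
    [0,0,0],
    [0,0,0],
    [0,0,0]
  ],
  "travel": [
    [0,0,0],
    [0,0,0],
    [0,0,0],
    [0,0,0],
    [0,0,0],
    [0,0,0],
    [0,0,0],
    [0,0,0],
    [0,0,0]
  ],
  "gripper": [0,0,0,0,0,0,0,0,0]
}}

```text
time_s: 33.33
tcp_pos: [0.4559, 0.349, 0.124]
tool_rot: [-3.142, -0.0, 3.043]
force: [-0.3, 0.2, -0.7]
gripper_width: 0.0017
grip_force: 0.0
```

Run:
```python
from h import *
s=get_state(); print(s['tcp_pos'],s['tool_rot'],s['gripper_width'],s['time_s'])
c=snap('wrist','w9'); im=c['image']; hsv=cv2.cvtColor(im,cv2.COLOR_RGB2HSV)
# dark-blue-grey counter body: bluish hue
m=((hsv[...,0]>100)&(hsv[...,0]<125)&(hsv[...,1]>35)&(hsv[...,2]>40)&(hsv[...,2]<130)).astype(np.uint8)
m=cv2.morphologyEx(m,cv2.MORPH_OPEN,np.ones((5,5)))
for k in cv2.findContours(m,cv2.RETR_EXTERNAL,cv2.CHAIN_APPROX_NONE)[0]:
    if cv2.contourArea(k)<600: continue
    P=np.array([onz(c,*p[0],.046,True)[:2] for p in k],np.float32); r=cv2.minAreaRect(P)
    print(k.mean((0,1)).round(),np.round(r[0],3),np.round(r[1],3),round(r[2],1))
```

```text
[0.45592441 0.34900217 0.12397661] [-3.14156369e+00 -7.26587414e-07  3.04256056e+00] 0.001730350657172587 33.3333
```

Call:
{"fn": "jog_arm", "kwargs": {
  "dr": [
    [0,0,0],
    [0,0,0],
    [0,0,0],
    [0,0,0],
    [0,0,0],
    [0,0,0],
    [0,0,0],
    [0,0,0],
    [0,0,0]
  ],
  "travel": [
    [-6,0,-35],
    [-6,0,-70],
    [-6,0,-92],
    [-6,0,-102],
    [0,0,-102],
    [4,0,-102],
    [8,-1,-102],
    [11,-1,-102],
    [11,-1,-102]
  ],
  "gripper": [0,0,0,0,0,0,0,0,0]
}}

```text
time_s: 34.13
tcp_pos: [0.4669, 0.3483, 0.023]
tool_rot: [3.141, -0.0, 3.043]
force: [-5.3, 1.1, -2.5]
gripper_width: 0.0003
grip_force: 2.7
```

Call:
{"fn": "jog_arm", "kwargs": {
  "dr": [
    [0,0,0],
    [0,0,0],
    [0,0,0],
    [0,0,0]
  ],
  "travel": [
    [2,0,0],
    [4,0,0],
    [5,0,0],
    [5,0,0]
  ],
  "gripper": [0,0,0,0]
}}

```text
time_s: 34.47
tcp_pos: [0.4681, 0.3484, 0.0226]
tool_rot: [-3.14, -0.005, 3.045]
force: [-12.8, 2.5, 2.0]
gripper_width: 0.0006
grip_force: 6.8
```

Call:
{"fn": "jog_arm", "kwargs": {
  "dr": [
    [0,0,0],
    [0,0,0],
    [0,0,0],
    [0,0,0]
  ],
  "travel": [
    [1,0,0],
    [2,0,0],
    [3,0,0],
    [3,0,0]
  ],
  "gripper": [0,0,0,0]
}}

```text
time_s: 34.8
tcp_pos: [0.4683, 0.3484, 0.0225]
tool_rot: [-3.138, -0.009, 3.047]
force: [-21.7, 2.9, 7.6]
gripper_width: 0.0004
grip_force: 10.9
```

Call:
{"fn": "jog_arm", "kwargs": {
  "dr": [
    [0,0,0],
    [0,0,0],
    [0,0,0]
  ],
  "travel": [
    [-7,0,0],
    [-9,0,0],
    [-10,0,0]
  ],
  "gripper": [0,0,0]
}}

```text
time_s: 35.05
tcp_pos: [0.4639, 0.3485, 0.0228]
tool_rot: [3.141, -0.0, 3.044]
force: [-3.1, 2.2, -2.6]
gripper_width: 0.0003
grip_force: 2.0
```

Call:
{"fn": "jog_arm", "kwargs": {
  "dr": [
    [0,0,0],
    [0,0,0],
    [0,0,0]
  ],
  "travel": [
    [-2,0,0],
    [-3,0,0],
    [-3,0,0]
  ],
  "gripper": [0,0,0]
}}

```text
time_s: 35.3
tcp_pos: [0.4621, 0.3483, 0.0225]
tool_rot: [3.141, 0.001, 3.043]
force: [-2.7, 1.0, 1.3]
gripper_width: 0.0008
grip_force: 1.5
```

Call:
{"fn": "jog_arm", "kwargs": {
  "dr": [
    [0,0,0],
    [0,0,0],
    [0,0,0]
  ],
  "travel": [
    [-2,0,0],
    [-3,0,0],
    [-3,0,0]
  ],
  "gripper": [0,0,0]
}}

```text
time_s: 35.55
tcp_pos: [0.4595, 0.348, 0.0223]
tool_rot: [3.141, 0.001, 3.042]
force: [-0.4, 0.5, -0.2]
gripper_width: 0.0006
grip_force: 0.0
```

The force fell like a spring over 8 mm of travel, from x 0.468 to 0.460, and it had hit a hard stop at 21 N, so the button was fully home. Now for the last wedge.

Call:
{"fn": "jog_arm", "kwargs": {
  "dr": [
    [0,0,0],
    [0,0,-0.12],
    [0,0,-0.24],
    [0,0,-0.36],
    [0,0,-0.48],
    [0,0,-0.6],
    [0,0,-0.72],
    [0,0,-0.84],
    [0,0,-0.96],
    [0,0,-1.08],
    [0,0,-1.2],
    [0,0,-1.32]
  ],
  "travel": [
    [-15,0,10],
    [-15,0,50],
    [-15,0,90],
    [-15,0,130],
    [-15,0,170],
    [-15,0,210],
    [-10,0,250],
    [0,-20,290],
    [10,-40,325],
    [20,-70,350],
    [25,-105,360],
    [30,-140,360]
  ],
  "gripper": [0,0,0,0,0,0,0.6,0.6,0.6,0.6,0.6,0.6]
}}

```text
time_s: 36.55
tcp_pos: [0.4896, 0.2066, 0.3855]
tool_rot: [3.137, -0.003, 1.717]
force: [0.7, -0.1, -0.6]
gripper_width: 0.036
grip_force: 0.0
```

Call:
{"fn": "jog_arm", "kwargs": {
  "dr": [
    [0,0,-0.12],
    [0,0,-0.24],
    [0,0,-0.36],
    [0,0,-0.48],
    [0,0,-0.6],
    [0,0,-0.72],
    [0,0,-0.84],
    [0,0,-0.96],
    [0,0,-1.08],
    [0,0,-1.2],
    [0,0,-1.32],
    [0,0,-1.44]
  ],
  "travel": [
    [0,-40,0],
    [0,-80,0],
    [0,-120,0],
    [0,-160,0],
    [0,-200,0],
    [0,-240,0],
    [0,-280,0],
    [0,-320,0],
    [-10,-360,0],
    [-30,-395,-30],
    [-60,-430,-60],
    [-85,-465,-100]
  ],
  "gripper": [0.6,0.6,0.6,0.6,0.6,0.6,0.6,0.6,0.6,0.6,0.6,0.6]
}}

```text
time_s: 37.55
tcp_pos: [0.4195, -0.2348, 0.3071]
tool_rot: [3.141, -0.002, 0.275]
force: [0.3, -0.4, -0.8]
gripper_width: 0.0557
grip_force: 0.0
```

Run:
```python
from h import *
s=get_state(); print(s['tcp_pos'],s['tool_rot'],s['joints'].round(2),s['gripper_width'],s['time_s'])
c=snap('wrist','w10'); hsv=cv2.cvtColor(c['image'],cv2.COLOR_RGB2HSV)
for X in [(.389,-.279,.01)]:
    p=c['R']@np.array(X)+c['t']; th=np.arctan2(np.hypot(p[0],p[1]),p[2]); ph=np.arctan2(p[1],p[0]); u=c['mtx'][0,0]*th*np.cos(ph)+c['mtx'][0,2]; v=c['mtx'][0,0]*th*np.sin(ph)+c['mtx'][1,2]; print(u,v,hsv[int(v),int(u)])
r=hsv[int(v),int(u)].astype(int)
m=((abs(hsv[...,0].astype(int)-r[0])<5)&(abs(hsv[...,1].astype(int)-r[1])<28)&(abs(hsv[...,2].astype(int)-r[2])<35)).astype(np.uint8); m=cv2.morphologyEx(m,cv2.MORPH_OPEN,np.ones((5,5)))
for k in cv2.findContours(m,cv2.RETR_EXTERNAL,cv2.CHAIN_APPROX_NONE)[0]:
    if cv2.pointPolygonTest(k,(float(u),float(v)),False)>0:
        P=np.array([onz(c,*p[0],.01,True)[:2] for p in k],np.float32); q=cv2.minAreaRect(P); print(np.round(q[0],4),np.round(q[1],3),q[2])
t=snap('top','t10'); h=cv2.cvtColor(t['image'],cv2.COLOR_RGB2HSV); b=h[240,168]; print('top counter px',b)
m=((abs(h[...,0].astype(int)-112)<14)&(h[...,1]>30)&(h[...,2]>45)&(h[...,2]<140)).astype(np.uint8); m[:,:130]=0;m[:,215:]=0;m[:195]=0;m[290:]=0
k=max(cv2.findContours(m,cv2.RETR_EXTERNAL,cv2.CHAIN_APPROX_NONE)[0],key=cv2.contourArea)
P=np.array([onz(t,*p[0],.046)[:2] for p in k],np.float32); print('counter',cv2.minAreaRect(P), k.mean((0,1)))
```

```text
[ 0.41952316 -0.23478419  0.30714772] [ 3.14113083e+00 -2.45758825e-03  2.75382437e-01] [-0.3   0.28  0.89  2.08 -0.28  0.9  -0.54] 0.05566931885022177 37.55
352.83336854992183 230.45009570222453 [ 16  77 129]
[ 0.3863 -0.278 ] [0.098 0.034] 11.073058128356934
top counter px [113  20 103]Traceback (most recent call last):
  File "<stdin>", line 13, in <module>
ValueError: max() iterable argument is empty
```

Call:
{"fn": "jog_arm", "kwargs": {
  "dr": [
    [0,0,-0.08],
    [0,0,-0.08],
    [0,0,-0.08],
    [0,0,-0.08]
  ],
  "travel": [
    [-20,-25,-40],
    [-30,-35,-80],
    [-38,-44,-120],
    [-38,-44,-120]
  ],
  "gripper": [0.6,0.6,0.6,0.6]
}}

```text
time_s: 37.98
tcp_pos: [0.3804, -0.2767, 0.1839]
tool_rot: [-3.139, 0.004, 0.201]
force: [-0.3, 0.9, 0.3]
gripper_width: 0.056
grip_force: 0.0
```

Call:
{"fn": "jog_arm", "kwargs": {
  "dr": [
    [0,0,0],
    [0,0,0]
  ],
  "travel": [
    [0,0,0],
    [0,0,0]
  ],
  "gripper": [0.6,0.6]
}}

```text
time_s: 38.15
tcp_pos: [0.3839, -0.2773, 0.1881]
tool_rot: [-3.141, -0.0, 0.202]
force: [0.4, 0.1, 0.0]
gripper_width: 0.0559
grip_force: 0.0
```

Run:
```python
from h import *
t=load('t10'); h=cv2.cvtColor(t['image'],cv2.COLOR_RGB2HSV).astype(int)
for y in range(196,262,4): print(y,[tuple(h[y,x]) for x in (160,166,172)])
```

```text
196 [(np.int64(11), np.int64(156), np.int64(121)), (np.int64(12), np.int64(155), np.int64(122)), (np.int64(12), np.int64(155), np.int64(123))]
200 [(np.int64(12), np.int64(155), np.int64(125)), (np.int64(11), np.int64(153), np.int64(123)), (np.int64(12), np.int64(153), np.int64(117))]
204 [(np.int64(11), np.int64(155), np.int64(125)), (np.int64(12), np.int64(155), np.int64(128)), (np.int64(12), np.int64(153), np.int64(125))]
208 [(np.int64(9), np.int64(39), np.int64(84)), (np.int64(9), np.int64(47), np.int64(87)), (np.int64(11), np.int64(92), np.int64(94))]
212 [(np.int64(130), np.int64(8), np.int64(93)), (np.int64(111), np.int64(19), np.int64(96)), (np.int64(113), np.int64(23), np.int64(102))]
216 [(np.int64(120), np.int64(3), np.int64(76)), (np.int64(13), np.int64(51), np.int64(45)), (np.int64(20), np.int64(33), np.int64(47))]
220 [(np.int64(120), np.int64(2), np.int64(113)), (np.int64(120), np.int64(2), np.int64(147)), (np.int64(60), np.int64(2), np.int64(107))]
224 [(np.int64(0), np.int64(0), np.int64(109)), (np.int64(60), np.int64(2), np.int64(160)), (np.int64(90), np.int64(2), 
[... 568 characters left out ...]
64(94))]
244 [(np.int64(135), np.int64(5), np.int64(93)), (np.int64(113), np.int64(11), np.int64(96)), (np.int64(0), np.int64(0), np.int64(88))]
248 [(np.int64(15), np.int64(35), np.int64(44)), (np.int64(13), np.int64(40), np.int64(45)), (np.int64(15), np.int64(49), np.int64(63))]
252 [(np.int64(10), np.int64(29), np.int64(105)), (np.int64(12), np.int64(27), np.int64(95)), (np.int64(17), np.int64(42), np.int64(139))]
256 [(np.int64(16), np.int64(32), np.int64(167)), (np.int64(16), np.int64(33), np.int64(149)), (np.int64(14), np.int64(33), np.int64(176))]
260 [(np.int64(18), np.int64(32), np.int64(175)), (np.int64(17), np.int64(34), np.int64(175)), (np.int64(17), np.int64(33), np.int64(178))]
```

The top view has the counter's back touching the stop with no gap. Grasping the last wedge.

Call:
{"fn": "jog_arm", "kwargs": {
  "dr": [
    [0,0,0],
    [0,0,0],
    [0,0,0],
    [0,0,0],
    [0,0,0],
    [0,0,0],
    [0,0,0],
    [0,0,0]
  ],
  "travel": [
    [-3,-1,-40],
    [-3,-1,-80],
    [-3,-1,-115],
    [-3,-1,-145],
    [-3,-1,-163],
    [-3,-1,-171],
    [-3,-1,-174],
    [-3,-1,-174]
  ],
  "gripper": [0.6,0.6,0.6,0.6,0.6,0.6,0.6,0.6],
  "newtons": 25
}}

```text
time_s: 38.82
tcp_pos: [0.3825, -0.2784, 0.014]
tool_rot: [3.14, -0.003, 0.204]
force: [-0.9, 0.7, 0.4]
gripper_width: 0.0553
grip_force: 0.0
```

Call:
{"fn": "jog_arm", "kwargs": {
  "dr": [
    [0,0,0],
    [0,0,0],
    [0,0,0],
    [0,0,0],
    [0,0,0],
    [0,0,0],
    [0,0,0],
    [0,0,0],
    [0,0,0],
    [0,0,0],
    [0,0,0],
    [0,0,0]
  ],
  "travel": [
    [0,0,0],
    [0,0,0],
    [0,0,0],
    [0,0,0],
    [0,0,0],
    [0,0,0],
    [0,0,0],
    [0,0,0],
    [0,0,30],
    [0,0,70],
    [0,0,110],
    [0,0,150]
  ],
  "gripper": [0,0,0,0,0,0,0,0,0,0,0,0],
  "newtons": 25
}}

```text
time_s: 39.82
tcp_pos: [0.3794, -0.2779, 0.1648]
tool_rot: [-3.14, 0.002, 0.202]
force: [1.1, -0.5, -1.1]
gripper_width: 0.034
grip_force: 24.9
```

Call:
{"fn": "jog_arm", "kwargs": {
  "dr": [
    [0,0,0.12],
    [0,0,0.24],
    [0,0,0.36],
    [0,0,0.48],
    [0,0,0.6],
    [0,0,0.72],
    [0,0,0.84],
    [0,0,0.96],
    [0,0,1.08],
    [0,0,1.2],
    [0,0,1.32],
    [0,0,1.35]
  ],
  "travel": [
    [10,0,35],
    [25,0,70],
    [45,0,105],
    [65,5,138],
    [90,15,165],
    [115,30,190],
    [145,55,196],
    [170,85,196],
    [200,115,196],
    [225,145,196],
    [243,175,196],
    [243,215,196]
  ],
  "gripper": [0,0,0,0,0,0,0,0,0,0,0,0]
}}

```text
time_s: 40.82
tcp_pos: [0.6256, -0.0627, 0.3587]
tool_rot: [3.141, 0.002, 1.559]
force: [-0.1, 0.6, -0.9]
gripper_width: 0.0336
grip_force: 24.9
```

Call:
{"fn": "jog_arm", "kwargs": {
  "dr": [
    [0,0,0],
    [0,0,0],
    [0,0,0],
    [0,0,0],
    [0,0,0],
    [0,0,0],
    [0,0,0],
    [0,0,0]
  ],
  "travel": [
    [0,40,0],
    [0,75,0],
    [0,98,0],
    [0,98,0],
    [0,98,0],
    [0,98,0],
    [0,98,-20],
    [0,98,-40]
  ],
  "gripper": [0,0,0,0,0,0,0,0]
}}

```text
time_s: 41.48
tcp_pos: [0.6238, 0.0324, 0.3199]
tool_rot: [3.139, 0.0, 1.55]
force: [0.3, -0.5, -1.3]
gripper_width: 0.0336
grip_force: 24.9
```

Call:
{"fn": "jog_arm", "kwargs": {
  "dr": [
    [0,0,0],
    [0,0,0],
    [0,0,0],
    [0,0,0],
    [0,0,0],
    [0,0,0],
    [0,0,0],
    [0,0,0],
    [0,0,0],
    [0,0,0],
    [0,0,0],
    [0,0,0]
  ],
  "travel": [
    [0,0,-25],
    [0,0,-45],
    [0,0,-53],
    [0,0,-53],
    [0,0,-53],
    [0,0,-53],
    [0,0,-53],
    [0,0,-53],
    [0,0,-35],
    [0,0,0],
    [0,0,40],
    [0,0,60]
  ],
  "gripper": [0,0,0,0,0.5,0.5,0.5,0.5,0.5,0.5,0.5,0.5]
}}

```text
time_s: 42.48
tcp_pos: [0.6244, 0.0342, 0.3841]
tool_rot: [3.136, -0.001, 1.552]
force: [0.7, -0.3, 0.5]
gripper_width: 0.0466
grip_force: 0.0
```

Call:
{"fn": "jog_arm", "kwargs": {
  "dr": [
    [0,0,0],
    [0,0,0],
    [0,0,0],
    [0,0,0],
    [0,0,0],
    [0,0,0],
    [0,0,0],
    [0,0,0],
    [0,0,0],
    [0,0,0],
    [0,0,0],
    [0,0,0]
  ],
  "travel": [
    [0,0,30],
    [0,-30,40],
    [0,-65,40],
    [0,-105,40],
    [0,-145,40],
    [0,-185,40],
    [0,-225,40],
    [0,-265,40],
    [0,-305,40],
    [0,-340,40],
    [0,-380,40],
    [0,-400,40]
  ],
  "gripper": [0.5,0.5,0.5,0.5,0.5,0.5,0.5,0.5,0.5,0.5,0.5,0.5]
}}

```text
time_s: 43.48
tcp_pos: [0.6217, -0.3704, 0.4198]
tool_rot: [3.142, 0.003, 1.549]
force: [-1.0, -0.6, -0.4]
gripper_width: 0.0463
grip_force: 0.0
```

Run:
```python
from h import *
s=get_state(); print(s['tcp_pos'],s['time_s'])
t=snap('top','t11'); snap('side','s11')
for w in wedges(t): print(np.round(w[:5],3),w[5].round())
w=wedges(t,.24); print('at z .24',[np.round(x[:5],3).tolist() for x in w if 200<x[5][0]<330])
h=cv2.cvtColor(t['image'],cv2.COLOR_RGB2HSV)
print('gap counter/stop',[h[y,164].tolist() for y in range(200,216,2)])
# handle: where upright in the image vs t6
a=load('t6')['image'][236:252,240:305].astype(int); print('handle diff', np.abs(a-t['image'][236:252,240:305]).mean())
```

```text
[ 0.62165504 -0.37043347  0.41977196] 43.4833
[ 0.079 -0.58   0.841  0.414 -1.555] [480. 407.]
[ 0.483 -0.645  0.2    0.03  -1.313] [511. 256.]
[ 0.589 -0.003  0.101  0.041 -1.193] [289. 216.]
[ 0.6    0.079  0.157  0.044 -1.557] [259. 210.]
[0.679 0.063 0.103 0.035 1.516] [266. 186.]
[0.983 0.335 0.21  0.027 1.525] [179.  86.]
[ 1.103 -0.25   0.151  0.133 -1.472] [372.  55.]
[ 0.555  0.362  1.406  0.562 -0.002] [131. 237.]
at z .24 [[0.548, -0.016, 0.086, 0.035, -1.193], [0.557, 0.054, 0.134, 0.038, -1.557], [0.625, 0.04, 0.088, 0.03, 1.516]]
gap counter/stop [[12, 154, 124], [12, 155, 125], [12, 157, 127], [11, 147, 111], [8, 33, 85], [116, 18, 100], [116, 19, 93], [15, 20, 51]]
handle diff 1.0240384615384615
```

```bash
python3 -c "
from bench import job_done
print(job_done())"
```

```text
the job is handed in; nothing more can be done
None
```

The job is handed in: the third wedge tripped the skip and three went into the box, I swung it back upright, pressed the tally button fully home with the counter against the stop, and put the one leftover wedge in the skip.

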